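# Refill the cap feeder and hold its sprung cover at the set mark

### The arm

A 7-joint arm with a two-finger parallel gripper is mounted at the origin on a cart in front of the work surface, level with it; the furniture and walls round the work are solid. World frame = base frame: x ahead of the robot, y to its left, z up, the work surface at z = 0. Lengths are in m, angles in rad, forces in N, time in s.
With the tool pointing down it reaches from about 0.425 to 0.925 m from the base axis. Payload 6.8 kg.
Tool frame: the origin (TCP) lies midway between the tips of the shut fingers; the grasp point (between the pads) lies 19 mm behind it; x points along the fingers, y is the direction in which the jaws open and shut, and the axes are right-handed (so a half turn about x gives the same grasp; the last joint's range is limited). The gripper opens to 85 mm and grips with 20 to 120 N. Pads are 22 mm wide; open, the fingers measure 114 mm over their backs; the gripper's body (76 mm by 85 mm) begins 54 mm behind the grasp point. The pads swing forward as they close: fully open they stand 13 mm farther back than shut.
Start: joints at [-1.277, 0.477, 0.022, 1.555, -0.011, 1.109, -0.083], TCP at [0.264, 0.621, 0.231] pointing down, gripper open.
Joint ranges: [-2.96, 2.96], [-0.34, 2.1], [-1.41, 1.46], [0.24, 2.44], [-1.37, 4.51], [0.17, 1.92], [-2.96, 2.96]. Speed limits (rad/s): [2.39, 2.39, 3.14, 3.14, 3.14, 3.14, 3.14].

### API

Orientations are given as a rotation vector (axis times angle).
In Python, from bench import r gives the robot as it stands.
- The arm moves only by the tool carry_out, never from a script. Its argument "targets" is one flat list of numbers, 7 for each row, row after row: the finger opening in m, from 0 to 0.0854, then the shift along the tool's x, y, z in m, then the turn, a rotation vector about the tool's x, y, z in units of 5 degrees (1.0 is 5 degrees). A call has 1 to 12 rows; each row is the pose to reach, as a shift and turn from the pose measured when the call began, along the tool's axes at that moment; what a row does not reach only later rows make up. A row lasts 1/8 s, in which the tool goes at most 62.5 mm and 10.7 degrees, less where a joint would pass 70% of its speed; a pose out of reach is approached as far as the arm can. A call with a gripper value outside its range is refused whole. The fingers move at their own pace and stop on an object; "squeeze" is the grip in N (left out, the last holds). Time passes only in rows, so rows that repeat a pose let the fingers close. It gives the time, the measured TCP pose, the force and the opening at its end, in the units of the state.
- r.get_obs(): the state, without advancing time (a new reading comes with each control period).
- r.grab_frame(name): name is "side" or "top" or "wrist"; returns the picture (400x640x3 uint8, blue, green, red); there is no depth.
- r.camera_info(name): a dict with "fx", "fy", "cx", "cy" (pixels), "xyz" and "orientation" of the camera in the world. Camera axes: x right, y up, looking along -z (the intrinsics and any distortion apply to the point x, -y, -z); pixel columns grow to the right and rows downward; lengths in m; the calibration is good to about 2 mm. The wrist camera is an equidistant fisheye: a pixel r from the principal point sees the ray r / f radians off the axis. A picture is of the moment at which its call begins: read the wrist's pose just before it. camera_info takes no time and is no camera call; for the wrist camera it gives the pose at the moment of the call.
- r.hand_in(): hands the job in, once; it reports no verdict.
The state is a dict: "clock": time; "joints": joint angles; "qvel": joint speeds; "tau": joint torques, N m; "tcp_pos": TCP position; "orientation": TCP orientation; "contact_force": force on the tool from outside, world axes, zero at the start; "moment": the same for the moment, N m; "grip_width": finger opening in m.
Only numpy, scipy, OpenCV 4.12 (cv2) and the standard library are available. Lean on these libraries where they do the work, as an engineer would, in place of code of your own. Each camera call takes 0.05 s, during which the arm holds its last target. There are 200 camera calls.

### The job

Tip the hinged tray so that all four caps go into the feeder's intake, and let the tray back down. Then lift the sprung cover beside it until its pointer stands level with the black clamp on the guide arc, and finish while still holding the cover there, so that a colleague can pick caps from the pocket. Do not shift the clamp, the label roll or the two packs.

Things in the scene. Friction and masses are not known exactly. Their poses are not given: they have to be found in the camera images.
- feeder: Grey open-topped cap feeder, fixed, 130 deep (x) x 270 wide (y). Origin: on the bench, middle of the front wall's outer face; x points away from the robot at yaw 0, y left, z up. Right half (y < 0): open intake with a sloping floor, front wall 86 mm high, back wall 140; the tip tray stands in front of it. Left half: pick-up pocket under the sprung cover.
- tray (a joint): Angle of the tip tray, rad: 0 level (rest), 1.4 fully tipped into the intake. Shallow aluminium tray, 102 x 112 mm, walls 26 mm, hinged along its open far edge (axis along the feeder's y); lifting its U handle tips it. 0.25 kg, no spring: its weight brings it back down. The caps slide out between about 0.7 and 1.3 rad.
- tray_bar (a point): Middle of the round bar of the tray's U handle: bar 10 mm thick, 60 mm clear between its legs, along the feeder's y, at the near edge of the tray, about 152 mm above the bench at rest; 56 mm above the tray's hinge and 124 mm in front of it. The bar can turn between the fingers.
- tray_hinge (a point): Middle of the tray's hinge axis, 96 mm above the bench (fixed in the feeder, axes as the feeder's).
- cover (a joint): Angle of the sprung cover, rad: 0 shut, stop at 1.2. Plain aluminium flap 132 x 124 mm over the feeder's left half, hinged at its far edge (axis along the feeder's y); its near edge lifts. A spring (0.30 N m when shut, plus 0.5 N m per rad) and its weight (0.22 kg) pull it shut when let go: about 3 to 6 N at the handle.
- cover_bar (a point): Middle of the round bar of the cover's U handle: bar 10 mm thick, 60 mm clear between its legs, along the feeder's y, just beyond the cover's near edge, 152 mm above the bench when shut; 148 mm in front of the cover's hinge and 52 mm above the cover's plane. The bar can turn between the fingers.
- cover_hinge (a point): Middle of the cover's hinge axis, 100 mm above the bench (fixed in the feeder, axes as the feeder's).
- pointer (a point): Tip of the flat steel pointer that sticks out of the cover's left edge; it moves with the cover, 112 mm from the hinge axis, beside a thin steel guide arc.
- mark (a point): The set mark: inner face of the small black clamp (14 x 10 x 6 mm, round knob outside) on the steel guide arc left of the cover, 112 mm from the cover's hinge axis. When the pointer stands at the mark, pointer and mark coincide. Its angle above the shut cover differs from case to case, 0.35 to 0.95 rad.
- cap_1_center (a point): Centre (17 mm up) of one of the four loose white screw caps, 36 mm across, 34 high, 13 to 25 g, standing in the tip tray at the start. z up when it stands upright.
- cap_2_center (a point): Centre (17 mm up) of one of the four loose white screw caps, 36 mm across, 34 high, 13 to 25 g, standing in the tip tray at the start. z up when it stands upright.
- cap_3_center (a point): Centre (17 mm up) of one of the four loose white screw caps, 36 mm across, 34 high, 13 to 25 g, standing in the tip tray at the start. z up when it stands upright.
- cap_4_center (a point): Centre (17 mm up) of one of the four loose white screw caps, 36 mm across, 34 high, 13 to 25 g, standing in the tip tray at the start. z up when it stands upright.
- label_roll: Bystander: roll of labels lying flat, 59 x 58 x 30 mm, left of the middle near the bench's front edge. Origin under its centre.
- tube_pack_1: Bystander: long packed tube lying on the right of the bench, 53 x 253 x 45 mm. Origin under its centre.
- canister_pack: Bystander: short packed canister lying on the right of the bench, 64 x 178 x 54 mm. Origin under its centre.
Mind the look-alikes: they are no part of the job. What is shaped like the part that bears cap_2_center but yellow is not meant.

How it is judged:
On the way, in this order (a step that is already met when the one before it is completed fails the run):
1. The tray is tipped up and all four caps lie in the feeder (value of joint tray above 0.5 rad and x of cap_1_center in the frame of feeder between 0.006 and 0.128 m and y of cap_1_center in the frame of feeder between -0.135 and 0.135 m and z of each of cap_1_center, cap_2_center, cap_3_center, cap_4_center in the frame of feeder below 0.115 m and x of cap_2_center in the frame of feeder between 0.006 and 0.128 m and y of cap_2_center in the frame of feeder between -0.135 and 0.135 m and x of cap_3_center in the frame of feeder between 0.006 and 0.128 m and y of cap_3_center in the frame of feeder between -0.135 and 0.135 m and x of cap_4_center in the frame of feeder between 0.006 and 0.128 m and y of cap_4_center in the frame of feeder between -0.135 and 0.135 m), for 0.1 s.
2. The tray is back down (value of joint tray below 0.15 rad), for 0.1 s.
At the end, for the whole second after the job is handed in: The robot still holds the cover (at least 2 N between fingers and cover), at rest, with its pointer within 10 mm (about 5 degrees) of the clamp's mark; the tray is down (under 0.15 rad); all four caps lie in the feeder; the clamp has moved less than 6 mm and the bystanders less than 40 mm (distance between pointer and mark below 0.01 m and contact force between the fingers and cover above 2 N and velocity of joint cover between -0.1 and 0.1 rad/s and value of joint tray below 0.15 rad and x of cap_1_center in the frame of feeder between 0.006 and 0.128 m and y of cap_1_center in the frame of feeder between -0.135 and 0.135 m and z of each of cap_1_center, cap_2_center, cap_3_center, cap_4_center in the frame of feeder below 0.115 m and x of cap_2_center in the frame of feeder between 0.006 and 0.128 m and y of cap_2_center in the frame of feeder between -0.135 and 0.135 m and x of cap_3_center in the frame of feeder between 0.006 and 0.128 m and y of cap_3_center in the frame of feeder between -0.135 and 0.135 m and x of cap_4_center in the frame of feeder between 0.006 and 0.128 m and y of cap_4_center in the frame of feeder between -0.135 and 0.135 m and distance of mark from where it was at the start of the episode below 0.006 m and distance of each of label_roll, tube_pack_1, canister_pack from where it was at the start of the episode below 0.04 m); the arm keeps its last pose, push and grip.
It fails at once if The set clamp is shifted (6 mm) (distance of mark from where it was at the start of the episode above 0.006 m).
It fails at once if The label roll is shifted by more than 40 mm (distance of label_roll from where it was at the start of the episode above 0.04 m).
It fails at once if The long tube pack is shifted by more than 40 mm (distance of tube_pack_1 from where it was at the start of the episode above 0.04 m).
It fails at once if The short canister pack is shifted by more than 40 mm (distance of canister_pack from where it was at the start of the episode above 0.04 m).
It also fails if it takes over 54 s, if anything falls off the work surface, if the arm or the gripper's body presses on something with over 40 N, if the wrist force passes 120 N, or if a joint passes its speed limit or range.

## Working session

There is one attempt and no reset: what is moved stays moved. The work goes in short steps, Python scripts to look and compute and a tool call to move; the robot and the scene stay as the last step left them, time stands still between calls to the robot, and variables do not carry over. Pictures are saved under pics/ and viewed, about 8 in all and at most 12, crops included, and the job is handed in when it is done.

Besides the shell and the picture viewer there is one more tool, called as a command line: name --argument value ..., lists and objects as JSON in quotes. carry_out: Moves the arm, as the interface text tells. Its arguments: {"type":"object","properties":{"targets":{"type":"array","items":{"type":"number"}},"squeeze":{"type":"number"}},"required":["targets"]}

```bash
mkdir -p pics; ls; cat > h.py <<'E'
import numpy as np, cv2
from scipy.spatial.transform import Rotation as R
from bench import r
def info(n):
    c=r.camera_info(n); o=np.array(c["orientation"],float)
    return c,(R.from_rotvec(o).as_matrix() if o.size==3 else (R.from_quat(o).as_matrix() if o.size==4 else o.reshape(3,3)))
def ray(n,u,v,ci=None):
    c,M=ci or info(n)
    x,y=(u-c["cx"])/c["fx"],(v-c["cy"])/c["fy"]
    if n=="wrist":
        t=np.hypot(x,y); s=np.sin(t)/t if t>1e-9 else 1; d=np.array([x*s,-y*s,-np.cos(t)])
    else: d=np.array([x,-y,-1.])
    d=M@d; return np.array(c["xyz"]),d/np.linalg.norm(d)
def onz(n,u,v,z,ci=None):
    o,d=ray(n,u,v,ci); return o+d*(z-o[2])/d[2]
def tri(rs):
    A=sum(np.eye(3)-np.outer(d,d) for o,d in rs); b=sum((np.eye(3)-np.outer(d,d))@o for o,d in rs)
    p=np.linalg.solve(A,b); return p,[np.linalg.norm(np.cross(p-o,d)) for o,d in rs]
def proj(n,p,ci=None):
    c,M=ci or info(n); q=M.T@(np.array(p)-c["xyz"]); x,y,z=q[0],-q[1],-q[2]
    if n=="wrist":
        h=np.hypot(x,y); t=np.arctan2(h,z); x,y=x/h*t,y/h*t
    else: x,y=x/z,y/z
    return c["fx"]*x+c["cx"],c["fy"]*y+c["cy"]
def tool():
    o=r.get_obs(); q=np.array(o["orientation"]); return np.array(o["tcp_pos"]),R.from_rotvec(q),o
def rel(p,Rt):
    "target world TCP pos, Rotation -> row numbers (mm, units 5deg)"
    t,R0,_=tool(); return np.round(R0.inv().apply(np.array(p)-t),4),np.round((R0.inv()*Rt).as_rotvec()/np.radians(5),2)
E
python3 - <<'E'
from h import *
for n in("top","side","wrist"):
    cv2.imwrite(f"pics/{n}0.png",r.grab_frame(n)); print(n,r.camera_info(n))
o=r.get_obs();print(o);print(tool()[1].as_matrix().round(3))
E
```

```text
pics
top {'fx': 404.825033628706, 'fy': 404.825033628706, 'cx': 317.130698001014, 'cy': 201.6167008917079, 'xyz': array([ 0.46431069, -0.02212018,  1.08344897]), 'orientation': array([ 0.09322147, -0.05437532, -1.56524458])}
side {'fx': 463.8223702281054, 'fy': 463.8223702281054, 'cx': 316.5255539646109, 'cy': 205.6382192134089, 'xyz': array([ 0.46343385, -0.9889068 ,  0.98288577]), 'orientation': array([ 0.85081035, -0.02380868, -0.1032902 ])}
wrist {'fx': 309.70691628693146, 'fy': 309.70691628693146, 'cx': 317.31262266058, 'cy': 195.95461645152275, 'xyz': array([0.2002264 , 0.64779628, 0.37245833]), 'orientation': array([-0.24420443, -0.16013216,  1.16121059])}
{'clock': 0.15, 'joints': array([-1.27709708,  0.47764325,  0.02237356,  1.55618107, -0.0114929 ,
        1.10932856, -0.08311481]), 'qvel': array([ 0.00045527, -0.0033465 ,  0.000587  , -0.00526901,  0.00076486,
        0.00107704, -0.00084422]), 'tau': array([ 2.46013944e-03, -5.96929944e+01,  1.61002435e+00, -2.81489325e+01,
        1.26435020e-02,  6.56148171e-03,  5.65208168e-06]), 'tcp_pos': array([0.26382264, 0.62082107, 0.23054573]), 'orientation': array([ 0.31408584,  1.54788455, -0.31633165]), 'contact_force': array([ 0.08919728, -0.98197017,  0.4956189 ]), 'moment': array([ 0.00854183,  0.03343477, -0.01848116]), 'grip_width': 0.08542198747947523}
[[-0.     0.391  0.92 ]
 [-0.001  0.92  -0.391]
 [-1.    -0.001  0.   ]]
```

View pics/top0.png

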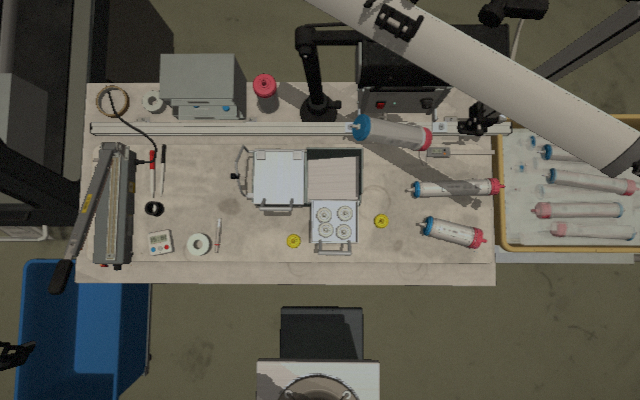

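View pics/side0.png

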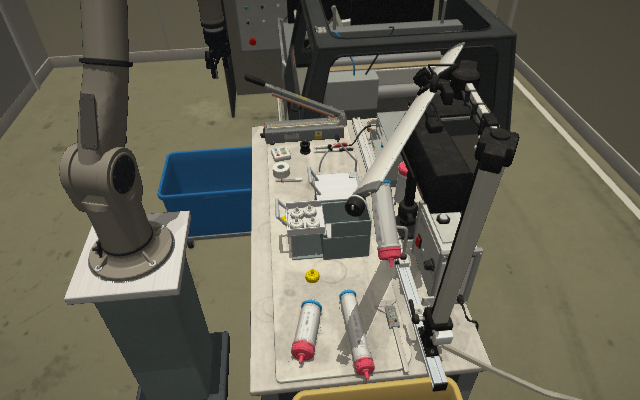

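The top view shows the feeder at about u 250–360, v 148–245. The tray holds four white caps around (333,222). Its handle bar is near (332,245), the cover handle near (275,208), and the dark clamp on the arc near (236,176). The yellow caps at (293,241) and (381,221) are look-alikes standing on the bench; the white ones in the tray are the caps meant. I'll enlarge both views to confirm.

```bash
python3 - <<'E'
from h import *
a=cv2.imread("pics/top0.png")[140:260,220:400]; b=cv2.imread("pics/side0.png")[150:280,260:400]
a=cv2.resize(a,None,fx=4.4,fy=4.4,interpolation=cv2.INTER_CUBIC);b=cv2.resize(b,None,fx=4.6,fy=4.6,interpolation=cv2.INTER_CUBIC)
cv2.imwrite("pics/ta.png",a);cv2.imwrite("pics/sa.png",b)
E
```

```text
(no output)
```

View pics/ta.png

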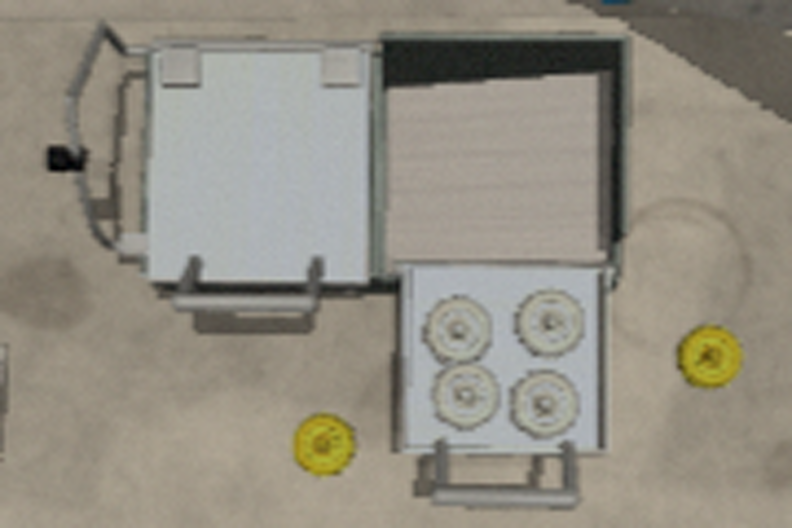

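View pics/sa.png

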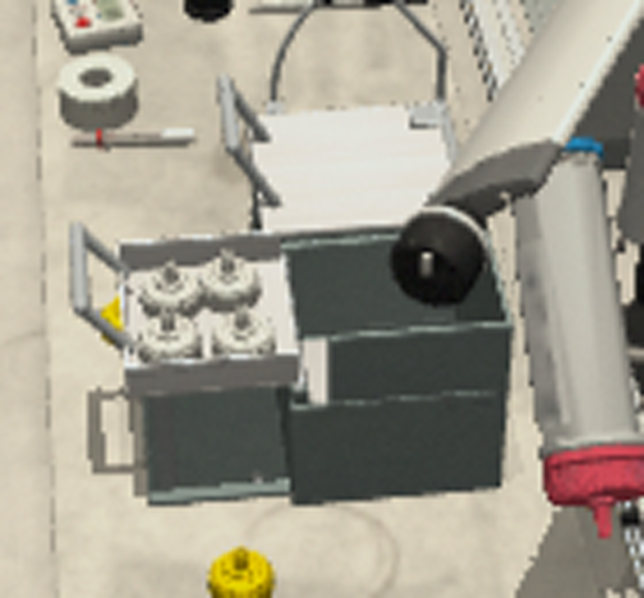

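The crops show the following, in full-frame pixels:
- **Tray bar (top view):** ends near (318.9,252.5) and (351.4,252.5).
- **Cover bar (top view):** ends near (260.5,208.6) and (292.3,208.6).
- **Clamp (top view):** black, at (234.3,176).
- **Caps:** four white caps stand in the tray; both yellow ones are on the bench.
- **Side view:** the arc top passes the dark clamp near (343,150).

I'll compute the positions from these.

```bash
python3 - <<'E'
from h import *
T=lambda x,y:(220+x/4.4,140+y/4.4)
S=lambda x,y:(260+x/4.6,150+y/4.6)
for n,p,z in [("trayL",(435,495),.152),("trayR",(578,495),.152),("covL",(178,302),.152),("covR",(318,302),.152),("backL",(385,40),.14),("backR",(627,40),.14),("coverhingeL",(150,48),.1),("coverhingeR",(370,48),.1),("trayhingeL",(400,266),.1),("trayhingeR",(606,266),.1)]:
    print(n,onz("top",*T(*p),z).round(4))
for n,t,s in [("trayL",(435,495),(80,232)),("trayR",(578,495),(80,300)),("covL",(178,302),(226,88)),("covR",(318,302),(236,150))]:
    p,e=tri([ray("top",*T(*t)),ray("side",*S(*s))]);print("tri",n,p.round(4),np.round(e,4))
p,e=tri([ray("top",612,160),ray("side",357,205)]);print("tube end",p.round(3),e)
p,e=tri([ray("top",400,20),ray("side",460,45)]);print("tube ?",p.round(3),e)
im=cv2.imread("pics/top0.png");g=im.max(2)
m=(g<60).astype('uint8');m[:,:225]=0;m[:,245:]=0;m[:165]=0;m[190:]=0
print(np.argwhere(m).mean(0)[::-1],m.sum())
E
```

```text
trayL [ 0.4354 -0.0034  0.152 ]
trayR [ 0.4358 -0.0775  0.152 ]
covL [0.5354 0.1324 0.152 ]
covR [0.5356 0.0586 0.152 ]
backL [0.6783 0.025  0.14  ]
backR [ 0.6783 -0.1051  0.14  ]
coverhingeL [0.6828 0.1595 0.1   ]
coverhingeR [0.6828 0.0354 0.1   ]
trayhingeL [0.5598 0.0177 0.1   ]
trayhingeR [ 0.5602 -0.0964  0.1   ]
tri trayL [ 0.436  -0.0033  0.1464] [0.0008 0.0008]
tri trayR [ 0.4354 -0.0772  0.158 ] [0.0006 0.0006]
tri covL [0.5367 0.1339 0.1433] [0.0007 0.0007]
tri covR [0.5365 0.0587 0.1506] [0.0008 0.0008]
tube end [ 0.578 -0.436  0.491] [np.float64(0.0038276115207692943), np.float64(0.003827611520769083)]
tube ? [ 0.79  -0.123  0.593] [np.float64(0.04226871296928067), np.float64(0.04226871296928046)]
[234.23076923 175.97435897] 39
```

```bash
cat >> h.py <<'E'
def down(h=0.,tilt=0.):
    "tool x down, tool y at heading h (deg); tilt leans the fingers towards +x"
    M=np.array([[0,np.cos(np.radians(h)),0],[0,np.sin(np.radians(h)),0],[-1,0,0]],float)
    M[:,2]=np.cross(M[:,0],M[:,1]); return R.from_euler("y",-tilt,degrees=True)*R.from_matrix(M)
E
python3 - <<'E'
from h import *
for h,p in((45,(.36,.40,.36)),(20,(.44,.25,.38)),(0,(.45,.13,.36))): print(h,p,*rel(p,down(h)))
E
```

```text
45 (0.36, 0.4, 0.36) [-0.1292 -0.1658  0.1749] [4.4  0.   0.02]
20 (0.44, 0.25, 0.38) [-0.149  -0.2726  0.3072] [9.4  0.01 0.01]
0 (0.45, 0.13, 0.36) [-0.1289 -0.3791  0.3633] [1.34e+01 1.00e-02 1.00e-02]
```

carry_out --targets '[0.085,-0.03,-0.04,0.04,1.1,0,0,0.085,-0.065,-0.08,0.085,2.2,0,0,0.085,-0.1,-0.125,0.13,3.3,0,0,0.085,-0.13,-0.165,0.175,4.4,0,0,0.085,-0.14,-0.2,0.22,6,0,0,0.085,-0.145,-0.235,0.265,7.7,0,0,0.085,-0.149,-0.272,0.307,9.4,0,0,0.085,-0.14,-0.315,0.33,11,0,0,0.085,-0.135,-0.35,0.35,12.4,0,0,0.085,-0.129,-0.379,0.363,13.4,0,0,0.085,-0.129,-0.379,0.363,13.4,0,0,0.085,-0.129,-0.379,0.363,13.4,0,0]'

```text
clock: 1.65
tcp_pos: [0.4495, 0.1312, 0.3601]
orientation: [1.207, 1.21, -1.209]
contact_force: [-0.5, 0.4, 0.9]
grip_width: 0.085
```

```bash
python3 - <<'E'
from h import *
t,Rt,o=tool(); ci=info("wrist")
cv2.imwrite("pics/w1.png",r.grab_frame("wrist")); print(t,Rt.as_matrix().round(3),o["joints"],o["contact_force"],o["clock"])
np.save("w1.npy",np.r_[ci[0]["xyz"],ci[1].ravel()])
for p in((.4356,-.0405,.152),(.5358,.096,.152)):print(proj("wrist",p,ci))
E
```

```text
[0.44954459 0.13123791 0.36009533] [[-0.     1.     0.002]
 [-0.001  0.002 -1.   ]
 [-1.    -0.     0.001]] [-8.39520601e-01  2.80270297e-03  4.28661700e-01  1.87303382e+00
 -5.58297080e-04  1.26682871e+00 -4.09099061e-01] [-0.45913149  0.3929709   0.88492377] 1.65
(np.float64(306.95497464453547), np.float64(296.8929728271904))
(np.float64(389.3061363155613), np.float64(199.9978249723032))
```

View pics/w1.png

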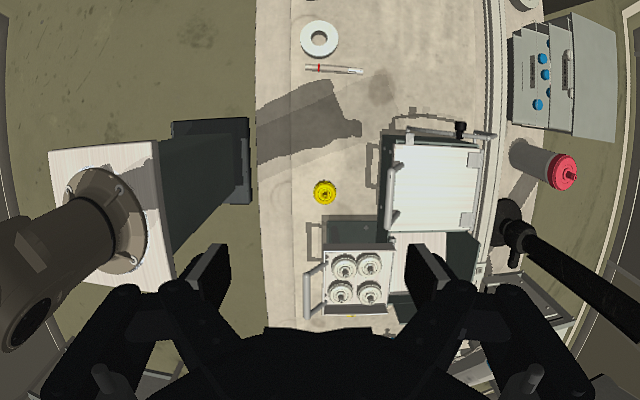

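The wrist view shows the cover bar around (391,197), the tray bar around (313,291), and the black clamp with its knob at about (461,130).

```bash
python3 - <<'E'
from h import *
c=dict(r.camera_info("wrist"));a=np.load("w1.npy");c["xyz"]=a[:3];ci=(c,a[3:].reshape(3,3))
for n,u,v in(("tray",322,264),("tray",307,318),("cov",393,164),("cov",389,229)):print(n,onz("wrist",u,v,.152,ci).round(4))
im=cv2.imread("pics/w1.png");m=(im.max(2)<50).astype('uint8');m[:118]=0;m[145:]=0;m[:,:448]=0;m[:,480:]=0
ys,xs=np.nonzero(m);print(xs.min(),xs.max(),ys.min(),ys.max(),xs.mean(),ys.mean())
# clamp body = lower part (inner side), knob = upper
p,e=tri([ray("top",234.23,175.97),ray("wrist",xs.mean(),ys.mean(),ci)]);print("clamp",p.round(4),e)
d=p-np.array([.684,p[1],.1]);print("ang",np.arctan2(d[2],-d[0]),np.hypot(d[0],d[2]))
cv2.imwrite("pics/c1.png",cv2.resize(np.hstack([im[100:160,430:500],cv2.imread("pics/top0.png")[150:210,220:290]]),None,fx=5.5,fy=5.5,interpolation=cv2.INTER_CUBIC))
E
```

```text
tray [0.4555 0.0108 0.152 ]
tray [ 0.4351 -0.0774  0.152 ]
cov [0.5377 0.1398 0.152 ]
cov [0.5382 0.0585 0.152 ]
448 479 121 143 458.84541062801935 132.41062801932367
clamp [0.6042 0.1847 0.1886] [np.float64(0.002612107158669269), np.float64(0.00261210715866938)]
ang 0.8375481136981126 0.11926447329692319
```

View pics/c1.png

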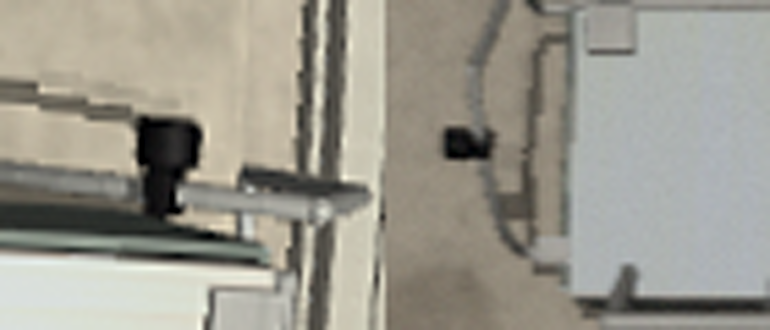

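```bash
python3 - <<'E'
from h import *
c=dict(r.camera_info("wrist"));a=np.load("w1.npy");c["xyz"]=a[:3];ci=(c,a[3:].reshape(3,3))
for t,w in(((239,176),(459.6,138)),((232,176),(460.5,122))):
    p,e=tri([ray("top",*t),ray("wrist",*w,ci)]);d=p-np.array([.684,p[1],.1]);print(p.round(4),e[0].round(4),np.arctan2(d[2],-d[0]),np.hypot(d[0],d[2]))
    for n,uv,k in(("top",t,None),("wrist",w,ci)):
        # ray on cylinder r=.112 about the hinge
        o,d=ray(n,*uv,k); s=np.linspace(0.1,1.2,200001);P=o+s[:,None]*d;q=np.hypot(P[:,0]-.684,P[:,2]-.1);i=np.argmax(q<.115);x=P[i];print(n,x.round(4),np.arctan2(x[2]-.1,.684-x[0]))
p=(.4356,-.0405,.30);print(rel(p,down(0)), rel((.4356,-.0405,.135),down(0)))
E
```

```text
[0.6064 0.1768 0.1836] 0.0005 0.8222921988248091 0.11405380095480713
top [0.6065 0.1768 0.1849] 0.8310075378019027
wrist [0.6057 0.1765 0.1842] 0.8218942222270647
[0.6073 0.194  0.1805] 0.0003 0.8096484447759249 0.1111589554722105
top [0.6065 0.1927 0.1849] 0.8307585769292092
wrist [0.6057 0.1943 0.1842] 0.8216932875882182
(array([ 0.0603, -0.0144,  0.172 ]), array([0.03, 0.01, 0.  ])) (array([ 0.2253, -0.0143,  0.1718]), array([0.03, 0.01, 0.  ]))
```

carry_out --targets '[0.035,0.0,0,0.04,0,0,0,0.035,0.01,0,0.08,0,0,0,0.035,0.02,-0.01,0.12,0,0,0,0.035,0.06,-0.014,0.172,0,0,0,0.035,0.1,-0.014,0.172,0,0,0,0.035,0.14,-0.014,0.172,0,0,0,0.035,0.16,-0.014,0.172,0,0,0,0.035,0.16,-0.014,0.172,0,0,0]'

```text
clock: 2.7
tcp_pos: [0.4352, -0.0398, 0.1992]
orientation: [1.202, 1.212, -1.21]
contact_force: [0.1, -0.3, 0.5]
grip_width: 0.035
```

```bash
python3 - <<'E'
from h import *
t,Rt,o=tool(); ci=info("wrist")
im=r.grab_frame("wrist");s=r.grab_frame("side")
a=cv2.resize(im[180:400,140:500],(760,464));b=cv2.resize(s[170:260,250:350],(150,135))
cv2.imwrite("pics/w2.png",cv2.resize(im[200:400,170:450],None,fx=2.8,fy=2.8)); print(t,o["joints"],o["contact_force"],o["clock"],o["grip_width"])
for y in(-.0035,-.0775):print(proj("wrist",(.4356,y,.152),ci))
print(rel((.4356,-.0405,.135),down(0)))
E
```

```text
[ 0.43522551 -0.03975921  0.19919315] [-0.63355662  0.12550452  0.63835815  2.16203954 -0.09343066  0.88433753
  0.06509436] [ 0.11462043 -0.3121217   0.5461702 ] 2.7 0.03500569033090418
(np.float64(318.636978610176), np.float64(163.2889241168707))
(np.float64(318.0355749894625), np.float64(269.3527249639544))
(array([ 0.0659, -0.0011,  0.0004]), array([ 0.04,  0.02, -0.  ]))
```

View pics/w2.png

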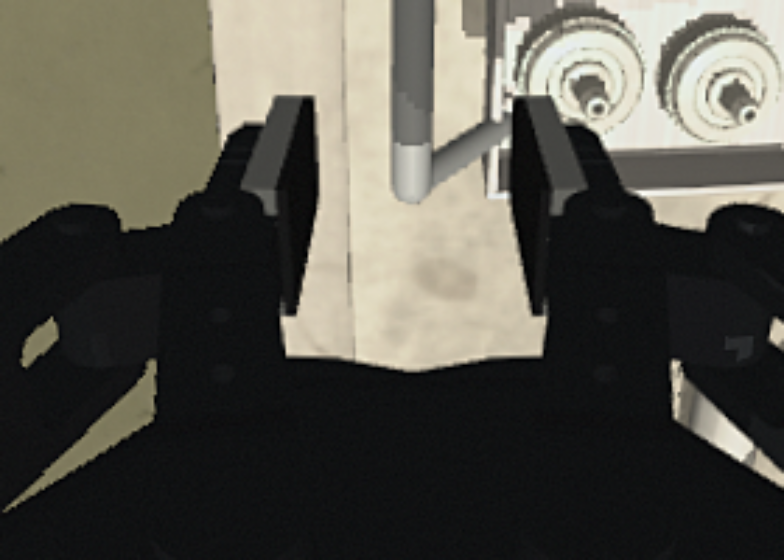

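The bar's right end is at crop (412,195), full frame (317,270), which matches the prediction. It runs centred between the pads, so I descend and grip.

carry_out --targets '[0.035,0.025,0,0,0,0,0,0.035,0.05,0,0,0,0,0,0.035,0.066,0,0,0,0,0,0.035,0.066,0,0,0,0,0,0.0,0.066,0,0,0,0,0,0.0,0.066,0,0,0,0,0,0.0,0.066,0,0,0,0,0,0.0,0.066,0,0,0,0,0]' --squeeze 30

```text
clock: 3.8
tcp_pos: [0.4349, -0.0398, 0.1356]
orientation: [1.205, 1.213, -1.209]
contact_force: [-7.9, 0.3, 9.1]
grip_width: 0.0086
```

```bash
python3 - <<'E'
from h import *
t,Rt,o=tool();print(t,o["grip_width"],o["contact_force"])
b=np.array([-.124,.056])
for k in np.arange(.1,1.36,.1):
    c,s=np.cos(k),np.sin(k); q=np.array([c*b[0]+s*b[1],-s*b[0]+c*b[1]])-b
    print(round(k,2),rel(t+[q[0],0,q[1]],Rt)[0].round(3))
E
```

```text
[ 0.43492285 -0.03983201  0.13564001] 0.008594457302176227 [-7.92272779  0.33228033  9.10767266]
0.1 [-0.012  0.006  0.   ]
0.2 [-0.024  0.014  0.   ]
0.3 [-0.034  0.022  0.   ]
0.4 [-0.044  0.032  0.   ]
0.5 [-0.053  0.042  0.   ]
0.6 [-0.06   0.053  0.   ]
0.7 [-0.067  0.065  0.   ]
0.8 [-0.072  0.078  0.   ]
0.9 [-0.076  0.091  0.   ]
1.0 [-0.079  0.104  0.   ]
1.1 [-0.08   0.117  0.   ]
1.2 [-0.08   0.131  0.   ]
1.3 [-0.079  0.144  0.   ]
```

carry_out --targets '[0.0,-0.006,0.003,0,0,0,0,0.0,-0.012,0.006,0,0,0,0,0.0,-0.018,0.01,0,0,0,0,0.0,-0.024,0.014,0,0,0,0,0.0,-0.029,0.018,0,0,0,0,0.0,-0.034,0.022,0,0,0,0,0.0,-0.039,0.027,0,0,0,0,0.0,-0.044,0.032,0,0,0,0,0.0,-0.049,0.037,0,0,0,0,0.0,-0.053,0.042,0,0,0,0,0.0,-0.057,0.047,0,0,0,0,0.0,-0.06,0.053,0,0,0,0]'

```text
clock: 5.3
tcp_pos: [0.4859, -0.0401, 0.1963]
orientation: [1.204, 1.218, -1.213]
contact_force: [-17.7, -0.9, 21.5]
grip_width: 0.0087
```

```bash
python3 - <<'E'
from h import *
t,Rt,o=tool();print(t,o["grip_width"],o["contact_force"],Rt.as_matrix().round(3).tolist())
t0=np.array([.4349,-.0398,.1356])
b=np.array([-.124,.056])
for k in np.arange(.6,1.36,.1):
    c,s=np.cos(k),np.sin(k); q=np.array([c*b[0]+s*b[1],-s*b[0]+c*b[1]])-b
    print(round(k,2),rel(t0+[q[0],0,q[1]],Rt)[0].round(3))
E
```

```text
[ 0.48594509 -0.04011411  0.19632358] 0.008743227848815488 [-17.71545673  -0.86179335  21.52686552] [[-0.009, 1.0, 0.003], [0.001, 0.003, -1.0], [-1.0, -0.009, -0.001]]
0.6 [ 0.     0.002 -0.   ]
0.7 [-0.006  0.014 -0.   ]
0.8 [-0.012  0.027 -0.   ]
0.9 [-0.016  0.04  -0.   ]
1.0 [-0.018  0.053 -0.   ]
1.1 [-0.02   0.066 -0.   ]
1.2 [-0.02  0.08 -0.  ]
1.3 [-0.019  0.094 -0.   ]
```

carry_out --targets '[0.0,-0.003,0.005,0,0,0,0,0.0,-0.007,0.011,0,0,0,0,0.0,-0.01,0.017,0,0,0,0,0.0,-0.013,0.024,0,0,0,0,0.0,-0.015,0.03,0,0,0,0,0.0,-0.017,0.036,0,0,0,0,0.0,-0.019,0.043,0,0,0,0,0.0,-0.02,0.05,0,0,0,0]'

```text
clock: 6.3
tcp_pos: [0.5373, -0.0404, 0.2166]
orientation: [1.205, 1.217, -1.212]
contact_force: [-4.2, -2.3, 8.4]
grip_width: 0.009
```

carry_out --targets '[0.0,-0.001,0.007,0,0,0,0,0.0,-0.002,0.014,0,0,0,0,0.0,-0.002,0.021,0,0,0,0,0.0,-0.002,0.028,0,0,0,0,0.0,-0.001,0.035,0,0,0,0,0.0,-0.001,0.042,0,0,0,0,0.0,-0.001,0.042,0,0,0,0,0.0,-0.001,0.042,0,0,0,0,0.0,-0.001,0.042,0,0,0,0,0.0,-0.001,0.042,0,0,0,0]'

```text
clock: 7.55
tcp_pos: [0.5791, -0.0404, 0.2173]
orientation: [1.205, 1.216, -1.212]
contact_force: [-0.9, -3.4, 0.0]
grip_width: 0.0088
```

```bash
python3 - <<'E'
from h import *
t,Rt,o=tool();print(t,o["joints"])
a=r.grab_frame("side")[150:280,240:400];b=r.grab_frame("top")[130:260,240:400]
cv2.imwrite("pics/s3.png",cv2.resize(np.vstack([a,b]),None,fx=2.3*1,fy=2.3,interpolation=cv2.INTER_CUBIC))
E
```

```text
[ 0.57908724 -0.04044674  0.21730976] [-0.51180505  0.38513138  0.61571697  1.82835897 -0.25860958  1.01634676
  0.21091354]
```

View pics/s3.png

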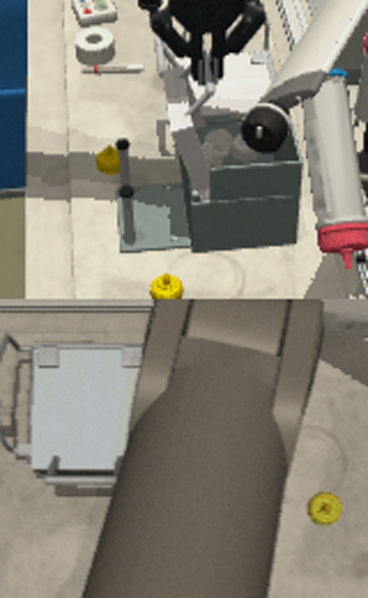

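The side view shows the tray tipped nearly upright, with pale caps lying in the intake around crop (205–245,140). I'll enlarge it to count them.

```bash
python3 - <<'E'
from h import *
a=r.grab_frame("side")[185:245,305:375]
cv2.imwrite("pics/s4.png",cv2.resize(cv2.convertScaleAbs(a,alpha=1.6),None,fx=9,fy=9,interpolation=cv2.INTER_CUBIC))
E
```

```text
(no output)
```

View pics/s4.png

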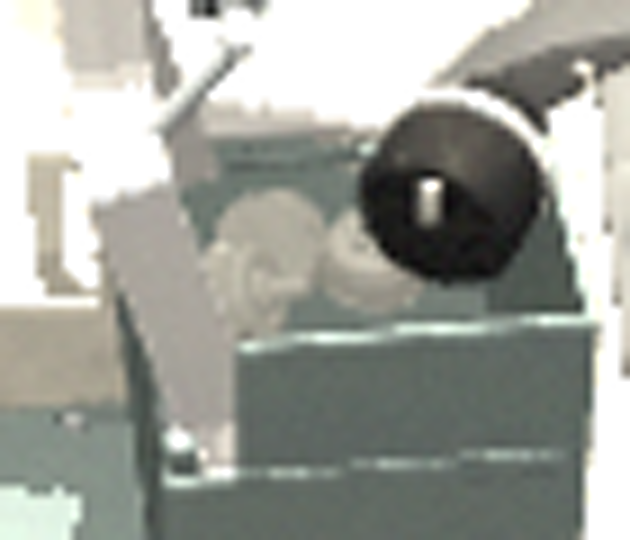

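Three caps are visible in the intake at crop (270,240), (240,290) and (370,260). A fourth could be hidden behind the wall. I'll tip slightly further and dwell before lowering.

carry_out --targets '[0.0,0.001,0.006,0,0,0,0,0.0,0.001,0.006,0,0,0,0,0.0,0.0,-0.004,0,0,0,0,0.0,0.001,0.006,0,0,0,0,0.0,0.001,0.006,0,0,0,0,0.0,0.001,0.006,0,0,0,0,0.0,0.001,0.006,0,0,0,0,0.0,0.001,0.006,0,0,0,0]'

```text
clock: 8.7
tcp_pos: [0.5852, -0.0405, 0.2164]
orientation: [1.205, 1.216, -1.212]
contact_force: [-0.3, -3.8, 3.8]
grip_width: 0.0084
```

```bash
python3 - <<'E'
from h import *
t,Rt,o=tool();print(t,o["contact_force"])
# fit: hinge arc through measured free-force pose; bar = tcp+.017 z
H=np.array([.5596,.096]); rr=np.array([t[0]-H[0],t[2]-H[1]+.0165]);print("r",np.hypot(*rr),"ang",np.pi-np.arctan2(.056,.124)-np.arctan2(rr[1],rr[0]))
b=np.array([-.124,.056]);a0=np.array([.4349,.1356])+[-.001,.0]
for k in np.arange(1.2,-.01,-.1):
    c,s=np.cos(k),np.sin(k); q=np.array([c*b[0]+s*b[1],-s*b[0]+c*b[1]])-b+a0
    print(round(k,2),rel([q[0],t[1],q[1]],Rt)[0].round(3))
E
```

```text
[ 0.58516197 -0.04047838  0.21637792] [-0.29918636 -3.78294601  3.79844266]
r 0.1392443161824047 ang 1.3312253881837184
1.2 [ 0.001 -0.02  -0.   ]
1.1 [ 0.001 -0.034 -0.   ]
1.0 [ 0.002 -0.047 -0.   ]
0.9 [ 0.005 -0.06  -0.   ]
0.8 [ 0.009 -0.073 -0.   ]
0.7 [ 0.015 -0.086 -0.   ]
0.6 [ 0.021 -0.098 -0.   ]
0.5 [ 0.029 -0.109 -0.   ]
0.4 [ 0.038 -0.119 -0.   ]
0.3 [ 0.048 -0.129 -0.   ]
0.2 [ 0.058 -0.137 -0.   ]
0.1 [ 0.07  -0.145 -0.   ]
-0.0 [ 0.082 -0.151 -0.   ]
```

carry_out --targets '[0.0,0.0,-0.01,0,0,0,0,0.0,0.0,-0.02,0,0,0,0,0.0,0.0,-0.027,0,0,0,0,0.0,0.0,-0.034,0,0,0,0,0.0,0.001,-0.047,0,0,0,0,0.0,0.003,-0.06,0,0,0,0,0.0,0.005,-0.067,0,0,0,0,0.0,0.008,-0.074,0,0,0,0,0.0,0.014,-0.087,0,0,0,0,0.0,0.017,-0.093,0,0,0,0,0.0,0.02,-0.099,0,0,0,0]'

```text
clock: 10.07
tcp_pos: [0.486, -0.0399, 0.1967]
orientation: [1.205, 1.217, -1.211]
contact_force: [1.3, 2.3, -0.4]
grip_width: 0.0087
```

```bash
python3 - <<'E'
from h import *
t,Rt,o=tool();b=np.array([-.124,.056]);a0=np.array([.4349,.1356])+[-.0015,.0]
for k in np.arange(.7,-.01,-.1):
    c,s=np.cos(k),np.sin(k); q=np.array([c*b[0]+s*b[1],-s*b[0]+c*b[1]])-b+a0
    print(round(k,2),rel([q[0],t[1],q[1]],Rt)[0].round(3))
E
```

```text
0.7 [-0.006  0.013  0.   ]
0.6 [0.001 0.001 0.   ]
0.5 [ 0.009 -0.01  -0.   ]
0.4 [ 0.017 -0.021 -0.   ]
0.3 [ 0.027 -0.03  -0.   ]
0.2 [ 0.038 -0.039 -0.   ]
0.1 [ 0.049 -0.046 -0.   ]
0.0 [ 0.062 -0.052 -0.   ]
```

carry_out --targets '[0.0,0.004,-0.005,0,0,0,0,0.0,0.008,-0.011,0,0,0,0,0.0,0.012,-0.016,0,0,0,0,0.0,0.016,-0.022,0,0,0,0,0.0,0.026,-0.031,0,0,0,0,0.0,0.037,-0.04,0,0,0,0,0.0,0.048,-0.047,0,0,0,0,0.0,0.058,-0.052,0,0,0,0,0.0,0.058,-0.052,0,0,0,0,0.035,0.058,-0.052,0,0,0,0,0.035,0.058,-0.052,0,0,0,0,0.035,0.058,-0.052,0,0,0,0]'

```text
clock: 11.58
tcp_pos: [0.4329, -0.0402, 0.1388]
orientation: [1.204, 1.217, -1.212]
contact_force: [-0.5, -0.4, 0.6]
grip_width: 0.0349
```

```bash
python3 - <<'E'
from h import *
t,Rt,o=tool();print(o["grip_width"],o["contact_force"],o["joints"])
for p in((.44,-.03,.25),(.5,.05,.28),(.5365,.096,.26),(.5365,.096,.205)):print(p,*rel(p,down(0)))
E
```

```text
0.034873723274085056 [-0.46807733 -0.40234387  0.57961152] [-0.58221483  0.24218705  0.61544692  2.22183282 -0.20868686  0.73967893
  0.17842853]
(0.44, -0.03, 0.25) [-0.1112  0.0063 -0.0103] [ 0.03 -0.02  0.09]
(0.5, 0.05, 0.28) [-0.1416  0.0663 -0.0902] [ 0.03 -0.02  0.09]
(0.5365, 0.096, 0.26) [-0.1218  0.1031 -0.1361] [ 0.03 -0.02  0.09]
(0.5365, 0.096, 0.205) [-0.0668  0.1035 -0.136 ] [ 0.03 -0.02  0.09]
```

carry_out --targets '[0.035,-0.03,0,0,0,0,0,0.035,-0.07,0.002,0,0,0,0,0.035,-0.111,0.006,-0.01,0,0,0,0.035,-0.13,0.036,-0.05,0,0,0,0.035,-0.142,0.066,-0.09,0,0,0,0.035,-0.135,0.085,-0.115,0,0,0,0.035,-0.122,0.103,-0.136,0,0,0,0.035,-0.122,0.103,-0.136,0,0,0]'

```text
clock: 12.58
tcp_pos: [0.5362, 0.0976, 0.2587]
orientation: [1.2, 1.22, -1.213]
contact_force: [-0.2, -0.7, -1.0]
grip_width: 0.0352
```

```bash
python3 - <<'E'
from h import *
t,Rt,o=tool();print(t,o["contact_force"],o["joints"]);ci=info("wrist")
w=r.grab_frame("wrist");s=r.grab_frame("side")
for y in(.0585,.1335):print(proj("wrist",(.5365,y,.152),ci))
print(rel((.5365,.096,.135),down(0)))
a=cv2.resize(w[100:400,180:480],(600,600));b=cv2.resize(s[170:260,295:380],None,fx=2.3,fy=2.3)
c=cv2.resize(r.grab_frame("top")[160:260,280:380],None,fx=1.95,fy=1.95)
o=np.zeros((600,796,3),'uint8');o[:,:600]=a;o[:b.shape[0],600:600+b.shape[1]]=b[:,:196];o[300:495,600:795]=c;cv2.imwrite("pics/w5.png",o)
E
```

```text
[0.53615273 0.09760075 0.25865001] [-0.18737497 -0.73935923 -1.00386274] [-0.76849595  0.26452236  0.57863171  1.85917912 -0.16545983  1.07555203
 -0.11950152]
(np.float64(318.89186920150775), np.float64(237.48882311126775))
(np.float64(319.5412955612448), np.float64(151.40708925984214))
(array([ 0.1248,  0.0018, -0.0009]), array([ 0.03, -0.  ,  0.11]))
```

View pics/w5.png

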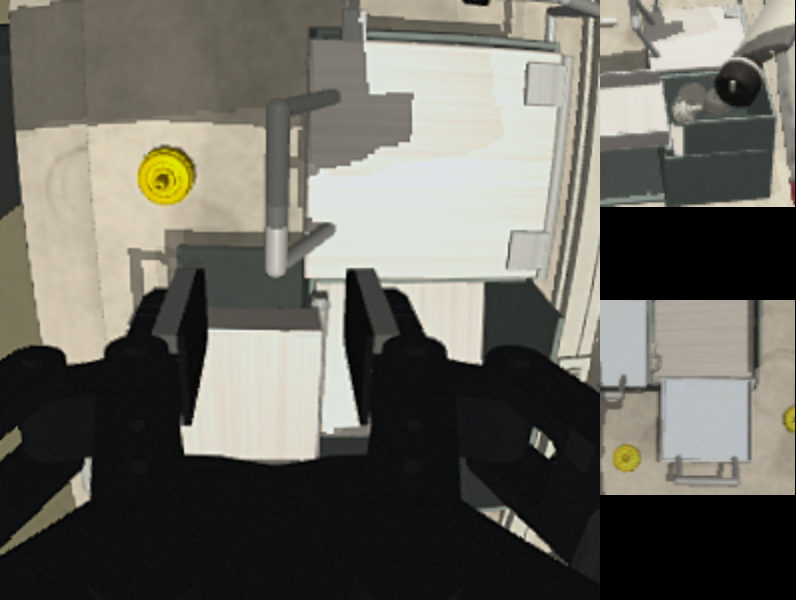

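The tray is down and empty, with nothing spilled. The caps have slid left along the sloping floor towards the pocket: the side inset shows them inside the feeder, and the top inset shows one at the pocket edge. The cover bar's ends at full-frame (318.5,150) and (318.5,236) match the prediction, so I descend and grip.

carry_out --targets '[0.035,0.03,0,0,0,0,0,0.035,0.06,0,0,0,0,0,0.035,0.09,0.001,0,0,0,0,0.035,0.11,0.001,0,0,0,0,0.035,0.122,0.001,0,0,0,0,0.035,0.122,0.001,0,0,0,0,0.0,0.122,0.001,0,0,0,0,0.0,0.122,0.001,0,0,0,0,0.0,0.122,0.001,0,0,0,0,0.0,0.122,0.001,0,0,0,0]' --squeeze 40

```text
clock: 13.98
tcp_pos: [0.5355, 0.0948, 0.1389]
orientation: [1.205, 1.218, -1.214]
contact_force: [-4.8, -0.6, 6.3]
grip_width: 0.0083
```

```bash
python3 - <<'E'
from h import *
t,Rt,o=tool();print(t,o["contact_force"]);b=np.array([-.148,.052])
for k in np.arange(.1,.83,.12):
    c,s=np.cos(k),np.sin(k); q=np.array([c*b[0]+s*b[1],-s*b[0]+c*b[1]])-b
    print(round(k,2),rel([t[0]+q[0],t[1],t[2]+q[1]],Rt)[0].round(3))
E
```

```text
[0.53554964 0.09481477 0.13890564] [-4.77100783 -0.64064391  6.27897077]
0.1 [-0.015  0.006 -0.   ]
0.22 [-0.031  0.015 -0.   ]
0.34 [-0.047  0.025 -0.   ]
0.46 [-0.061  0.038 -0.   ]
0.58 [-0.073  0.052 -0.   ]
0.7 [-0.084  0.068 -0.   ]
0.82 [-0.092  0.084 -0.   ]
```

carry_out --targets '[0.0,-0.008,0.003,0,0,0,0,0.0,-0.016,0.006,0,0,0,0,0.0,-0.024,0.01,0,0,0,0,0.0,-0.032,0.014,0,0,0,0,0.0,-0.04,0.019,0,0,0,0,0.0,-0.048,0.024,0,0,0,0,0.0,-0.055,0.03,0,0,0,0,0.0,-0.062,0.037,0,0,0,0,0.0,-0.068,0.044,0,0,0,0,0.0,-0.074,0.051,0,0,0,0,0.0,-0.074,0.051,0,0,0,0]'

```text
clock: 15.35
tcp_pos: [0.5864, 0.0945, 0.213]
orientation: [1.204, 1.22, -1.217]
contact_force: [-6.2, -2.0, -2.1]
grip_width: 0.0082
```

```bash
python3 - <<'E'
from h import *
t,Rt,o=tool();print(t,o["contact_force"],o["joints"]);b=np.array([-.148,.052]);t0=[.5355,0,.1389]
for k in np.arange(.58,.83,.06):
    c,s=np.cos(k),np.sin(k); q=np.array([c*b[0]+s*b[1],-s*b[0]+c*b[1]])-b
    print(round(k,2),rel([t0[0]+q[0],t[1],t0[2]+q[1]],Rt)[0].round(3))
E
```

```text
[0.5863574  0.09448948 0.21299165] [-6.22121506 -2.03564265 -2.07261216] [-0.684143    0.40647974  0.5550523   1.79497026 -0.25080686  1.02219138
 -0.02999901]
0.58 [0.002 0.002 0.   ]
0.64 [-0.004  0.009  0.   ]
0.7 [-0.009  0.017  0.   ]
0.76 [-0.014  0.026  0.   ]
0.82 [-0.018  0.034  0.   ]
```

Force is low. I continue to 0.82 rad.

carry_out --targets '[0.0,-0.003,0.004,0,0,0,0,0.0,-0.006,0.008,0,0,0,0,0.0,-0.009,0.012,0,0,0,0,0.0,-0.012,0.016,0,0,0,0,0.0,-0.014,0.02,0,0,0,0,0.0,-0.016,0.025,0,0,0,0,0.0,-0.018,0.029,0,0,0,0,0.0,-0.019,0.033,0,0,0,0,0.0,-0.019,0.033,0,0,0,0,0.0,-0.019,0.033,0,0,0,0]'

```text
clock: 16.6
tcp_pos: [0.6195, 0.0943, 0.2341]
orientation: [1.205, 1.221, -1.217]
contact_force: [-12.2, -1.8, 12.5]
grip_width: 0.008
```

```bash
python3 - <<'E'
from h import *
t,Rt,o=tool();print(t,o["contact_force"]);rr=np.array([t[0]-.684,t[2]-.1+.0145]);print("r",np.hypot(*rr),"ang",np.pi-np.arctan2(.052,.148)-np.arctan2(rr[1],rr[0]))
ci=info("wrist");np.save("w6.npy",np.r_[ci[0]["xyz"],ci[1].ravel()])
w=r.grab_frame("wrist");cv2.imwrite("pics/wfull.png",w)
u,v=proj("wrist",(.6065,.1768,.184),ci);print(u,v)
u0,v0=int(max(u-65,0)),int(max(v-45,0));print(u0,v0)
a=cv2.resize(w[v0:v0+90,u0:u0+130],None,fx=6,fy=6,interpolation=cv2.INTER_CUBIC)
cv2.imwrite("pics/w6.png",a[:600,:780])
t=r.grab_frame("top");s=r.grab_frame("side");cv2.imwrite("pics/t6.png",t);cv2.imwrite("pics/s6.png",s)
E
```

```text
[0.61949004 0.09426523 0.23410287] [-12.21051185  -1.79562526  12.46147867]
r 0.1620010727882211 ang 0.8233568208137254
297.41133001398157 88.94085246672275
232 43
```

View pics/w6.png

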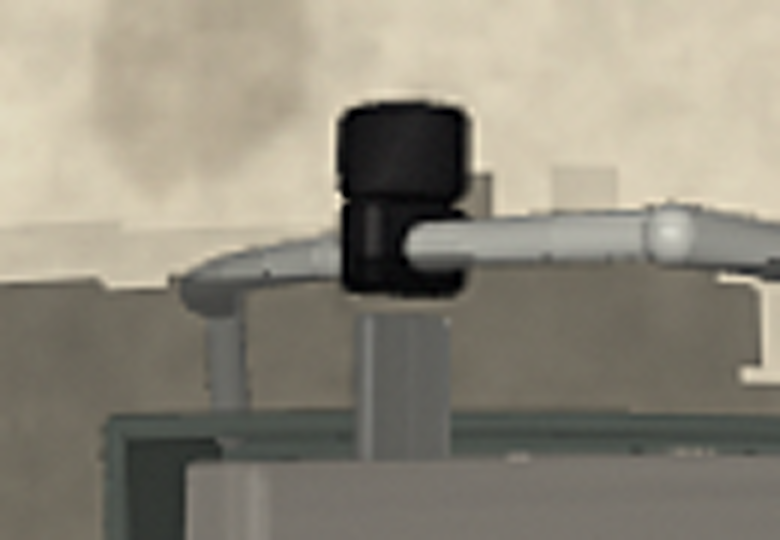

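The pointer (tip at crop (405,315)) lines up with the clamp (centre (403,250)) within about a millimetre. One last look at the caps and bystanders.

```bash
python3 - <<'E'
from h import *
s=cv2.imread("pics/s6.png");t=cv2.imread("pics/t6.png")
a=cv2.convertScaleAbs(cv2.resize(s[165:255,290:390],(400,360),interpolation=cv2.INTER_CUBIC),alpha=1.4)
b=cv2.resize(t[140:260,220:353],(399,360),interpolation=cv2.INTER_CUBIC)
w=cv2.imread("pics/wfull.png")
c=cv2.resize(w,(384,240));d=cv2.resize(t[120:270,130:510],(415,164))
o=np.zeros((600,800,3),'uint8');o[:360,:400]=a;o[:360,400:799]=b;o[360:600,:384]=c;o[360:524,385:800]=d
cv2.imwrite("pics/f7.png",o);x=r.get_obs();print(x["qvel"].round(4),x["contact_force"],x["clock"])
E
```

```text
[-0.0002  0.0005  0.0009 -0.0003 -0.0006 -0.0012 -0.0019] [-12.30685624  -2.3179365   12.18458184] 16.75
```

View pics/f7.png

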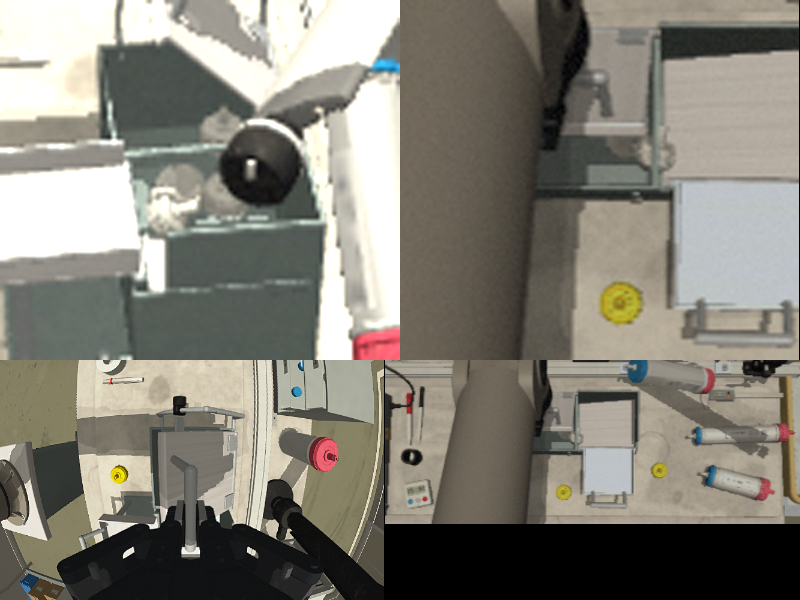

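```bash
python3 - <<'E'
from h import *
for t,s in(((305,190.5),(333.7,216)),((305,190.5),(335.5,210)),((305,190.5),(345,214))):
    p,e=tri([ray("top",*t),ray("side",*s)]);print(p.round(4),round(e[0],4))
for z in(.04,.07,.1,.13):print(z,[onz("side",*s,z).round(3)[:2] for s in((333.7,216),(335.5,210),(345,214),(345,196))], onz("top",305,190.5,z).round(3)[:2])
E
```

```text
[0.5962 0.036  0.0331] 0.0037
[0.5973 0.0345 0.0579] 0.0078
[0.613  0.0348 0.0376] 0.021
0.04 [array([0.599, 0.029]), array([0.608, 0.055]), array([0.634, 0.034]), array([0.646, 0.117])] [0.592 0.036]
0.07 [array([ 0.595, -0.003]), array([0.603, 0.022]), array([0.628, 0.001]), array([0.64 , 0.082])] [0.588 0.034]
0.1 [array([ 0.59 , -0.036]), array([ 0.599, -0.011]), array([ 0.623, -0.031]), array([0.635, 0.047])] [0.584 0.032]
0.13 [array([ 0.586, -0.068]), array([ 0.594, -0.045]), array([ 0.618, -0.064]), array([0.629, 0.011])] [0.581 0.031]
```

```bash
python3 -c "
from h import *
print(r.hand_in())"
```

```text
the job is handed in; nothing more can be done
None
```

I tipped the tray to about 1.33 rad, dwelt there, let it back down and released it. I then gripped the cover's bar, lifted the cover to 0.82 rad and handed in at about 17 s, still holding it with a 40 N grip.

**Last checks:**
- **Pointer:** it lines up with the clamp within about 1 mm in the wrist view. The angle worked out from the arm pose, 0.823 rad, agrees with the measured clamp angle of about 0.82.
- **Holding:** the arm was at rest with about 17 N on the tool. The bar's measured radius came out 162 mm against the given 157 mm, so the arm pulls slightly off the bar's arc. I left that as it was.
- **Tray:** it is down and empty.
- **Caps:** all four are visible in the side view. Three have slid to the divider between the intake and the pocket, and one is in the pocket. The one I located lies at about z 0.03 to 0.06; the others I judged low from the side view alone.
- **Bystanders:** the two packs look unmoved in the top view and nothing is spilled. The label roll and clamp were not re-measured at the end. The arm hid the roll in the last top view, and nothing touched it.

**Not fully confirmed:** with the tray up I could count only three caps; the fourth was hidden. All four were visible in the feeder in the last side view, and the tray was empty once down.

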